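# Clamp the goldsmith's bench pin

### The job

Clamp the wooden bench pin (the light slab with the V-notch) with the bench clamp that stands over it: press the clamp's jaw down by its thumb pad until the foot meets the wood and the arm, still pressed, visibly tilts up and stays bound like that when you let go. Then turn the wooden T-handle on its arm clockwise (seen from above) until it stands square across the arm, and let go. Leave the other clamp as it is, and do not shift the pin.

Things in the scene. Friction and masses are not known exactly. Their poses are not given: they have to be found in the camera images.
- jaw: Jaw of the clamp over the pin; origin: centre of its thumb pad, a steel disc 42 mm wide, 14 thick. Its arm runs level along -x from the post (20x10 mm, top at 225 mm height) at y=-85 mm; y: post to pad. Press the pad down with shut fingertips, never pinch: 6 N slides it and it stays put. Past contact (9 N) each mm tilts the arm's end up 0.009 rad (+0.7 N, stop 0.15 rad): press 8-13 mm or 15 N.
- handle: Its wooden T-handle on the arm's end: bar 66x15x20 mm, origin at its centre on the screw axis, 55 mm above the arm's middle (arm 22 mm thick), 110 mm from the post; x along the bar, z up. Starts 5-23 degrees clockwise of the arm's line (from above), turns clockwise to a stop at 100 (0.06 Nm). Below it the screw's foot (28 mm wide): underside 58 mm below the jaw's origin, +2 mm per rad turned.
- pin: The bench pin: loose light-wood slab lying on the bench under the clamp's foot, 24 mm thick, 70 mm wide, about 136 mm long, with a V-notch in its front end (-x). Origin on its underside, in the middle of its width and 65 mm from its straight back edge (+x); x along it, z up. The foot lands on its solid part. The other clamp stands over a 60 mm square steel block.
- spare_jaw: Jaw of the other, identical clamp, over the steel block; to be left alone. Origin at the centre of its thumb pad, axes as for the first jaw.
There are look-alikes about, which are no part of the job. Leave any purple or red look-alike of the part that bears jaw alone.

How it is judged (in metres and radians):
On the way:
1. the jaw, let go, stays bound on the pin: foot pressing on it with over 2 N, arm tilted by more than 0.03 rad, handle not yet turned (within 40 degrees of the arm's line) (angle between jaw's own z axis and vertical above 0.03 rad and contact force between jaw and pin above 2 N and angle between the x axis of handle and the x axis of jaw, either way round below 0.7 rad and contact force between the fingers and jaw below 0.5 N), for 0.2 s.
At the end, for the whole second after the job is handed in: the T-handle stands across the arm (69 degrees or more from its line), the arm is still tilted by more than 0.03 rad, the foot presses on the pin with over 4 N, and the pin lies within 15 mm of where it was (angle between the x axis of handle and the x axis of jaw, either way round above 1.2 rad and angle between jaw's own z axis and vertical above 0.03 rad and contact force between jaw and pin above 4 N and distance of pin from where it was at the start of the episode below 0.015 m); the robot touches nothing.
It fails at once if the other clamp's jaw is moved by more than 12 mm (distance of spare_jaw from where it was at the start of the episode above 0.012 m).
It also fails if it takes over 51 s, if anything falls off the work surface, if the arm or the gripper's body presses on something with over 40 N, if the wrist force passes 120 N, or if a joint passes its speed limit or range.

### The arm

A 6-joint arm with a two-finger parallel gripper is mounted at the origin on the work surface. World frame = base frame: x ahead of the robot, y to its left, z up, the work surface at z = 0. Lengths are in mm, angles in rad, forces in N, time in s.
With the tool pointing down it reaches from about 325 to 900 mm from the base axis. Payload 3.5 kg.
Tool frame: the origin (TCP) lies at the very end of the fingers, on their centre line; the grasp point (between the pads) lies 19 mm behind it; z points along the fingers, y is the line along which they close (so a half turn about z gives the same grasp; the last joint's range is limited). The gripper opens to 85 mm and grips with 20 to 120 N. Pads are 22 mm wide; open, the fingers measure 114 mm over their backs; the gripper's body (76 mm by 85 mm) begins 54 mm behind the grasp point. The pads swing forward as they close: fully open they stand 13 mm farther back than shut.
Start: joints at [-1.324, 0.276, -0.026, 1.268, 0, 1.467], TCP at [214.182, -587.152, 231.313] pointing down, gripper open.
Joint ranges: [-3.12, 3.12], [-0.85, 1.88], [-1.08, 1.24], [-1.95, 2.15], [-1.57, 1.53], [-3.14, 3.14]. Speed limits (rad/s): [2.57, 2.57, 3.14, 3.14, 3.14, 3.14].

### API

Orientations are given as a rotation vector (axis times angle).
In Python, from cell import arm, vision, workorder gives the robot as it stands.
- The arm moves only by the tool carry_out, never from a script. Its argument "moves" is a list of rows, each a list of 7 numbers: the shift along the tool's x, y, z in units of 400 mm (1.0 is 400 mm), then the turn, a rotation vector about the tool's x, y, z in units of 1.5 rad (1.0 is 1.5 rad), then the closure in counts, from 0 (fully open) to 255 (shut). A call has 1 to 5 rows; each row is the pose to reach, as a shift and turn from the pose commanded when the call began, along the tool's axes at that moment; what a row does not reach only later rows make up. A row lasts 1/10 s, in which the tool goes at most 50 mm and 8.59 degrees, less where a joint would pass 70% of its speed; a pose out of reach is approached as far as the arm can. A call with a number of a shift or a turn outside -1 to 1 is refused whole. A call with a gripper value outside its range is refused whole. The fingers move at their own pace and stop on an object; the grip force is fixed at half the most. Time passes only in rows, so rows that repeat a pose let the fingers close. It gives the time, the measured TCP pose, the force, the opening and the grip force at its end, in the units of the state.
- arm.read_state(): the state, without advancing time (a new reading comes with each control period).
- vision.get_image(name): name is "scene" or "top" or "wrist"; returns a dict with "frame" (400x640x3 uint8, red, green, blue), "depth" (400x640 float32, mm along the optical axis (not along the pixel's ray), 0 where there is no reading), "fov_y" (degrees; the focal length in pixels is half the picture's height over the tangent of half this angle, whatever the lens; pixels are square), "cx", "cy" (the principal point, pixels), "D" ([k1, k2, p1, p2, k3] as OpenCV has them; the pictures are not rectified), "world_from_camera" (4x4, takes a point from camera to world coordinates); the wrist camera has in their place "mount" (4x4, takes a point from camera to tool coordinates, whose origin is the TCP and whose axes are the flange's). Camera axes: x right, y up, looking along -z (the intrinsics and any distortion apply to the point x, -y, -z); pixel columns grow to the right and rows downward; lengths in mm; the calibration is good to about 2 mm. A picture is of the moment at which its call begins: read the wrist's pose just before it.
- workorder.sign_off(): hands the job in; it is judged then, once.
The state is a dict: "time_s": time; "joints": joint angles; "qvel": joint speeds; "effort": joint torques, N m; "tcp_pos": TCP position; "orientation": TCP orientation; "wrist_force": force on the tool from outside, world axes, zero at the start; "moment": the same for the moment, N m; "grip_width": finger opening in mm; "grasp_force": force on a finger pad.
Only numpy, scipy, OpenCV 4.12 (cv2) and the standard library are available. Lean on these libraries where they do the work, as an engineer would, in place of code of your own. Each camera call takes 0.05 s, during which the arm holds its last target. There are 200 camera calls.

## Working session

There is one attempt and no reset: what is moved stays moved. The work goes in short steps, Python scripts to look and compute and a tool call to move; the robot and the scene stay as the last step left them, time stands still between calls to the robot, and variables do not carry over. Pictures are saved under pics/ and viewed, at most 10 in all, crops included, and the job is handed in when it is done.

Besides the shell and the picture viewer there is one more tool, called after "Call:" by a JSON object that holds its "method" and its "body", one argument or row to a line. carry_out: Moves the arm, as the interface text tells. Shifts and turns lie within -1 to 1; 1 stands for 400 mm of shift or 1.5 rad of turn. Its arguments: {"type":"object","properties":{"moves":{"type":"array"}},"required":["moves"]}

```bash
mkdir -p pics; cat > h.py <<'E'
import numpy as np, cv2
from cell import arm, vision, workorder
from scipy.spatial.transform import Rotation as R
def grab(n,name):
    st=arm.read_state(); im=vision.get_image(n); im['st']=st
    cv2.imwrite(f'pics/{name}.png',im['frame'][...,::-1]); np.save(f'pics/{name}.npy',im,allow_pickle=True); return im
def load(name): return np.load(f'pics/{name}.npy',allow_pickle=True).item()
def T(im):
    if 'world_from_camera' in im: return np.array(im['world_from_camera'])
    M=np.eye(4); M[:3,:3]=R.from_rotvec(im['st']['orientation']).as_matrix(); M[:3,3]=im['st']['tcp_pos']; return M@np.array(im['mount'])
def world(im,uv,d=None):
    h=im['frame'].shape[0]; f=h/2/np.tan(np.radians(im['fov_y'])/2)
    K=np.array([[f,0,im['cx']],[0,f,im['cy']],[0,0,1.]])
    uv=np.array(uv,float).reshape(-1,2)
    n=cv2.undistortPoints(uv[:,None],K,np.array(im['D'],float))[:,0]
    if d is None: d=im['depth'][uv[:,1].round().astype(int),uv[:,0].round().astype(int)]
    P=np.c_[n[:,0]*d,-n[:,1]*d,-np.ones(len(n))*d]
    M=T(im); return P@M[:3,:3].T+M[:3,3]
def cloud(im):
    v,u=np.mgrid[0:400,0:640]; P=world(im,np.c_[u.ravel(),v.ravel()]).reshape(400,640,3); P[im['depth']==0]=np.nan; return P
E
python3 - <<'E'
from h import *
print(arm.read_state())
for n in('scene','top'):
    im=grab(n,n); print(n,T(im).round(2).tolist(),im['fov_y'])
E
```

```text
{'time_s': 0.0, 'joints': array([-1.32439224e+00,  2.77162795e-01, -2.78535911e-02,  1.26798281e+00,
       -2.17510725e-05,  1.46742272e+00]), 'qvel': array([ 0.00084371, -0.00064593,  0.00030398,  0.0010266 , -0.00052328,
        0.00111575]), 'effort': array([ 5.13269551e-04, -4.45511699e+01,  2.95202851e+01,  1.65156863e-02,
        2.20110551e-04, -5.54404139e-06]), 'tcp_pos': array([ 213.99532288, -586.41820022,  230.15403553]), 'orientation': array([-3.09150822e+00, -5.46250971e-01,  2.81133464e-04]), 'wrist_force': array([-0.20844665,  0.48523198, -0.88785379]), 'moment': array([ 0.04094422,  0.02291522, -0.04410251]), 'grasp_force': 0.0, 'grip_width': 85.37140872794686}
scene [[-0.67, -0.4, 0.63, 1183.53], [0.75, -0.34, 0.57, 522.64], [-0.01, 0.85, 0.53, 702.81], [0.0, 0.0, 0.0, 1.0]] 53.01908395369849
top [[0.01, 0.98, -0.22, 333.75], [-1.0, 0.01, 0.0, -30.44], [0.0, 0.22, 0.98, 1230.38], [0.0, 0.0, 0.0, 1.0]] 54.115643169461094
```

View pics/scene.png

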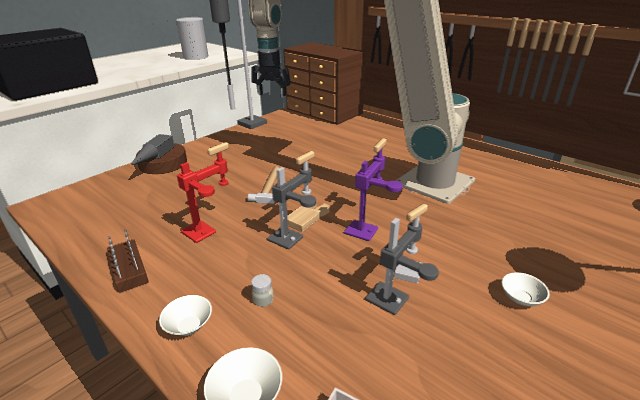

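View pics/top.png

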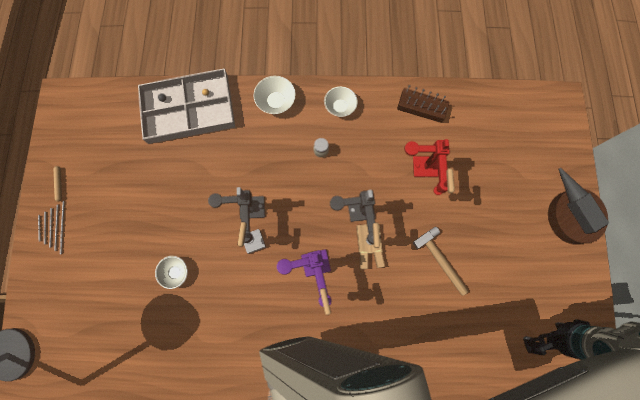

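The scene view shows the target clamp (grey, at about 290,190) over the wooden pin. In the top view its pad is near (337,203), its post near (366,198) and its handle near (376,228). The spare grey clamp is at (240,205); the purple and red ones are look-alikes.

```bash
python3 - <<'E'
from h import *
im=load('top'); s=load('scene')
a=cv2.resize(im['frame'][170:280,300:410],None,fx=5.4,fy=5.4,interpolation=cv2.INTER_CUBIC)
cv2.imwrite('pics/c1.png',a[...,::-1])
P=cloud(im)
for n,(u,v) in dict(pad=(337,203),post=(369,195),arm=(372,212),h=(376,228),h2=(376,238),pin=(370,260),bench=(400,280),arm2=(350,202)).items(): print(n,P[v,u].round(1))
# pad: points of top view region
for nm,Q in(('top',P),('scene',cloud(s))):
  c=world(im,[(337,203)])[0]
  m=(np.linalg.norm(Q[...,:2]-c[:2],axis=-1)<28)&(Q[...,2]>100)
  q=Q[m]; print(nm,len(q),'med',np.median(q,0).round(1),'min',q.min(0).round(1),'max',q.max(0).round(1))
E
```

```text
pad [559.4 -82.3 166.2]
post [ 568.  -163.5  229.6]
arm [ 533.8 -178.7  170.2]
h [ 481.6 -180.8  223.4]
h2 [ 455.5 -180.2  223.5]
pin [ 413.1 -192.6    3.6]
bench [ 351.9 -284.8    2.9]
arm2 [ 562.9 -118.7  164.2]
top 191 med [562.2 -85.1 164. ] min [ 542.8 -110.3  153.2] max [582.8 -62.9 169. ]
scene 185 med [567.8 -78.4 162.1] min [ 542.2 -107.2  148.4] max [583.  -59.9 165.8]
```

View pics/c1.png

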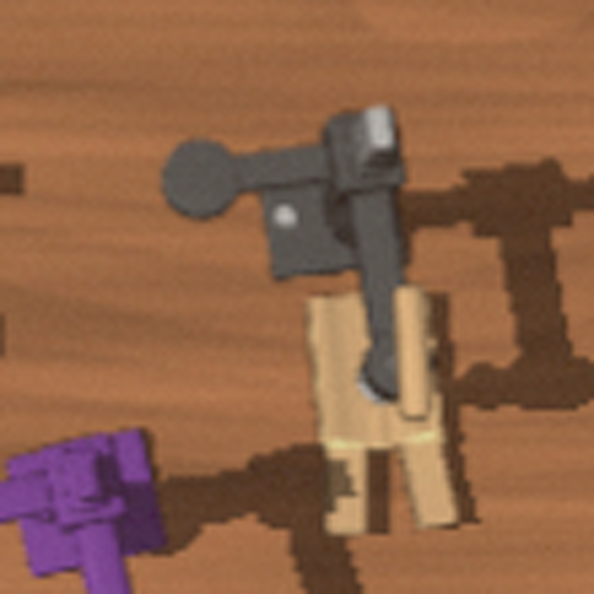

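The crop shows the pad disc centred at crop (200,178), the post top at (380,135), the arm running down to its end at (385,380), and the handle bar at (412,355), a few degrees clockwise of the arm. Next I'll measure these from the depth data.

```bash
cat >> h.py <<'E'
def geo(zpad,views):
    """zpad: approx. pad-top height"""
    for nm in views:
        im=load(nm); Q=cloud(im).reshape(-1,3); C=im['frame'].reshape(-1,3).astype(int)
        near=np.hypot(Q[:,0]-525,Q[:,1]+140)<125
        wood=near&(C[:,0]-C[:,2]>55)&(C[:,0]>150)
        def rect(q,l): 
            (c,s,a)=cv2.minAreaRect(q[:,:2].astype(np.float32)); b=cv2.boxPoints((c,s,a)); e=max((b[1]-b[0],b[2]-b[1]),key=np.linalg.norm)
            print(nm,l,len(q),'c',np.round(c,1),'size',np.round(s,1),'dir',round(np.degrees(np.arctan(e[1]/e[0])),1),'z',np.percentile(q[:,2],[5,50,95]).round(1))
        h=wood&(Q[:,2]>zpad+53)&(Q[:,2]<zpad+80)&(np.hypot(Q[:,0]-480,Q[:,1]+178)<50); rect(Q[h],'handle')
        p=near&(np.hypot(Q[:,0]-563,Q[:,1]+83)<24)&(abs(Q[:,2]-zpad)<5)
        rect(Q[p],'pad')
        a=near&~wood&(abs(Q[:,2]-zpad-4)<7)&(Q[:,0]<545)&(Q[:,0]>485)&(Q[:,1]<-150); rect(Q[a],'arm')
        t=near&(abs(Q[:,2]-226)<6)&(Q[:,0]>540)&(Q[:,1]<-145); rect(Q[t],'post')
        n=(Q[:,2]>20)&(Q[:,2]<32)&(abs(Q[:,0]-450)<90)&(abs(Q[:,1]+180)<70); rect(Q[n],'pin')
E
python3 - <<'E'
from h import *
geo(164,['top','scene'])
s=load('top')['st']; print(R.from_rotvec(s['orientation']).as_matrix().round(3))
im=load('top');Q=cloud(im).reshape(-1,3);C=im['frame'].reshape(-1,3).astype(int)
m=(C[:,2]>C[:,1]+50)&(C[:,0]>C[:,1]+20)&(Q[:,2]>100); print('purple',np.nanmin(Q[m],0),np.nanmax(Q[m],0))
E
```

```text
top handle 120 c [ 464.9 -181.9] size [13.5 60.5] dir -0.6 z [218.  221.2 224.8]
top pad 174 c [562.6 -83.8] size [38.1 41.6] dir -40.8 z [161.2 164.3 167.5]
top arm 153 c [ 516.5 -175.5] size [59.6 22.3] dir 7.7 z [164.5 168.  171. ]
top post 33 c [ 574.6 -167.5] size [20.1 10.3] dir 8.9 z [220.7 225.7 229.2]
top pin 572 c [ 456.4 -190.2] size [136.   72.6] dir 3.6 z [21.4 24.9 28.9]
scene handle 62 c [ 466.3 -181.2] size [15.5 65.3] dir -2.3 z [217.6 219.8 221.7]
scene pad 130 c [564.2 -82.3] size [38.8 43.4] dir -47.1 z [160.2 162.6 164.2]
scene arm 93 c [ 514.4 -173. ] size [57.6 22.5] dir 5.7 z [161.4 166.4 168. ]
scene post 25 c [ 574.7 -164.6] size [20.9 10.1] dir 2.7 z [221.6 224.2 226. ]
scene pin 467 c [ 456.8 -189.2] size [140.3  71.5] dir 4.8 z [21.1 23.5 25.7]
[[ 0.939  0.343 -0.001]
 [ 0.343 -0.939  0.002]
 [ 0.    -0.002 -1.   ]]
purple [284.93630526 -59.75772604 176.8722975 ] [423.62354312  78.3127115  228.99542124]
```

Call:
{"method": "carry_out", "body": {
  "moves": [
    [0.09,-0.064,-0.04,0,0,0,255],
    [0.19,-0.134,-0.075,0,0,0,255],
    [0.29,-0.205,-0.075,0,0,0,255],
    [0.39,-0.275,-0.075,0,0,0,255],
    [0.49,-0.346,-0.075,0,0,0,255]
  ]
}}

```text
time_s: 0.6
tcp_pos: [351.5, -388.2, 261.1]
orientation: [-3.094, -0.546, -0.0]
wrist_force: [0.4, -0.9, -0.5]
grip_width: 12.1
grasp_force: 0.0
```

Call:
{"method": "carry_out", "body": {
  "moves": [
    [0.1,-0.07,0,0,0,0,255],
    [0.2,-0.141,0,0,0,0,255],
    [0.3,-0.212,0,0,0,0,255],
    [0.4,-0.283,0,0,0,0,255],
    [0.5,-0.353,0,0,0,0,255]
  ]
}}

```text
time_s: 1.1
tcp_pos: [490.9, -186.7, 261.0]
orientation: [-3.093, -0.547, 0.001]
wrist_force: [-0.4, -0.6, -0.1]
grip_width: -0.1
grasp_force: 0.0
```

Call:
{"method": "carry_out", "body": {
  "moves": [
    [0.1,-0.07,0,0,0,0,255],
    [0.2,-0.141,0,0,0,0,255],
    [0.26,-0.185,0,0,0,0,255],
    [0.26,-0.185,0,0,0,0,255],
    [0.26,-0.185,0,0,0,0,255]
  ]
}}

```text
time_s: 1.6
tcp_pos: [562.4, -83.1, 260.7]
orientation: [-3.093, -0.549, 0.002]
wrist_force: [-0.7, -1.0, 0.5]
grip_width: -0.3
grasp_force: 0.0
```

Call:
{"method": "carry_out", "body": {
  "moves": [
    [0,0,0,0,0,-0.099,255],
    [0,0,0.01,0,0,-0.198,255],
    [0,0,0.02,0,0,-0.297,255],
    [0,0,0.03,0,0,-0.396,255],
    [0,0,0.05,0,0,-0.495,255]
  ]
}}

```text
time_s: 2.1
tcp_pos: [562.1, -85.3, 241.5]
orientation: [2.681, 1.636, 0.0]
wrist_force: [-0.0, -0.0, -0.5]
grip_width: -0.1
grasp_force: 0.0
```

Call:
{"method": "carry_out", "body": {
  "moves": [
    [0,0,0,0,0,-0.099,255],
    [0,0,0.01,0,0,-0.198,255],
    [0,0,0.02,0,0,-0.297,255],
    [0,0,0.03,0,0,-0.396,255],
    [0,0,0.05,0,0,-0.495,255]
  ]
}}

```text
time_s: 2.6
tcp_pos: [562.1, -85.3, 221.6]
orientation: [1.905, 2.498, -0.0]
wrist_force: [-0.2, -0.1, -0.3]
grip_width: -0.1
grasp_force: 0.0
```

Call:
{"method": "carry_out", "body": {
  "moves": [
    [0,0,0,0,0,-0.099,255],
    [0,0,0.01,0,0,-0.198,255],
    [0,0,0.02,0,0,-0.297,255],
    [0,0,0.03,0,0,-0.396,255],
    [0,0,0.05,0,0,-0.495,255]
  ]
}}

```text
time_s: 3.1
tcp_pos: [562.1, -85.3, 201.6]
orientation: [0.869, 3.018, -0.001]
wrist_force: [1.1, 0.2, 0.0]
grip_width: 0.1
grasp_force: 0.0
```

Call:
{"method": "carry_out", "body": {
  "moves": [
    [0,0,0.01,0,0,-0.099,255],
    [0,0,0.02,0,0,-0.198,255],
    [0,0,0.03,0,0,-0.297,255],
    [0,0,0.04,0,0,-0.361,255],
    [0,0,0.05,0,0,-0.361,255]
  ]
}}

```text
time_s: 3.6
tcp_pos: [561.8, -85.0, 181.0]
orientation: [-0.04, -3.141, 0.0]
wrist_force: [-0.3, 0.1, 0.3]
grip_width: -0.2
grasp_force: 0.0
```

```bash
python3 - <<'E'
from h import *
s=arm.read_state(); print(s['tcp_pos'].round(1),s['joints'].round(2),s['wrist_force'].round(2)); print(R.from_rotvec(s['orientation']).as_matrix().round(3))
im=grab('scene','s2'); cv2.imwrite('pics/s2c.png',cv2.resize(im['frame'][60:260,180:460],None,fx=2.8,fy=2.8)[...,::-1])
E
```

```text
[561.8 -85.  181. ] [-0.26  0.21 -0.22  1.14 -0.   -0.24] [-0.33  0.08  0.3 ]
[[-1.     0.025 -0.001]
 [ 0.025  1.    -0.   ]
 [ 0.001 -0.    -1.   ]]
```

View pics/s2c.png

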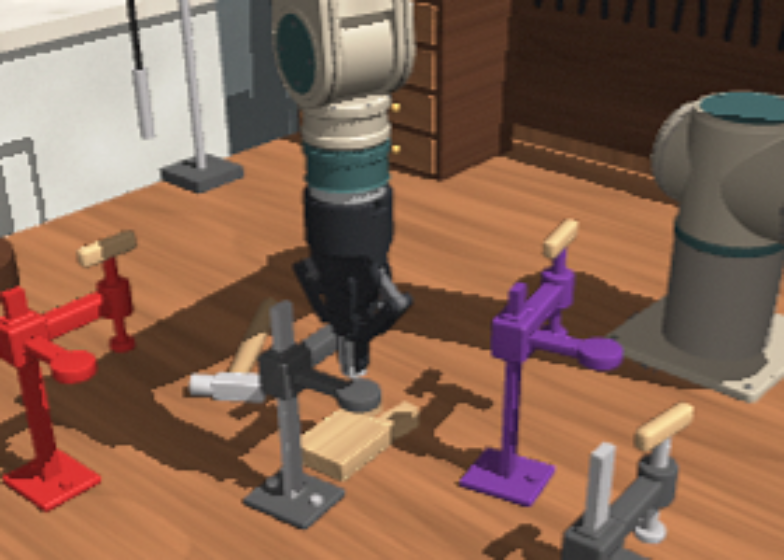

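The fingertips (crop 355,370) sit over the pad (360,393). Now I press it down.

Call:
{"method": "carry_out", "body": {
  "moves": [
    [-0.002,0.004,0.02,0,0,0,255],
    [-0.002,0.004,0.04,0,0,0,255],
    [-0.002,0.004,0.06,0,0,0,255],
    [-0.002,0.004,0.08,0,0,0,255],
    [-0.002,0.004,0.1,0,0,0,255]
  ]
}}

```text
time_s: 4.15
tcp_pos: [563.9, -82.2, 141.9]
orientation: [0.037, 3.141, -0.001]
wrist_force: [-2.0, 0.0, 7.6]
grip_width: -0.1
grasp_force: 3.5
```

Call:
{"method": "carry_out", "body": {
  "moves": [
    [0,0,0.02,0,0,0,255],
    [0,0,0.04,0,0,0,255],
    [0,0,0.06,0,0,0,255],
    [0,0,0.08,0,0,0,255],
    [0,0,0.1,0,0,0,255]
  ]
}}

```text
time_s: 4.65
tcp_pos: [563.8, -82.2, 101.8]
orientation: [0.037, 3.141, -0.001]
wrist_force: [-2.3, -0.0, 6.8]
grip_width: 0.0
grasp_force: 3.5
```

Call:
{"method": "carry_out", "body": {
  "moves": [
    [0,0,0.01,0,0,0,255],
    [0,0,0.02,0,0,0,255],
    [0,0,0.03,0,0,0,255],
    [0,0,0.035,0,0,0,255],
    [0,0,0.035,0,0,0,255]
  ]
}}

```text
time_s: 5.15
tcp_pos: [563.8, -82.2, 87.8]
orientation: [0.037, 3.141, -0.001]
wrist_force: [-2.0, -0.0, 7.0]
grip_width: -0.1
grasp_force: 3.1
```

Call:
{"method": "carry_out", "body": {
  "moves": [
    [0,0,0.005,0,0,0,255],
    [0,0,0.01,0,0,0,255],
    [0,0,0.01,0,0,0,255]
  ]
}}

```text
time_s: 5.45
tcp_pos: [564.2, -82.2, 84.6]
orientation: [0.037, 3.14, -0.001]
wrist_force: [-2.6, 1.6, 9.9]
grip_width: 0.3
grasp_force: 5.0
```

Call:
{"method": "carry_out", "body": {
  "moves": [
    [0,0,0.005,0,0,0,255],
    [0,0,0.01,0,0,0,255],
    [0,0,0.015,0,0,0,255],
    [0,0,0.02,0,0,0,255],
    [0,0,0.02,0,0,0,255]
  ]
}}

```text
time_s: 5.95
tcp_pos: [564.8, -82.1, 77.8]
orientation: [0.036, 3.139, -0.001]
wrist_force: [-3.2, 2.1, 15.1]
grip_width: -0.3
grasp_force: 7.6
```

Call:
{"method": "carry_out", "body": {
  "moves": [
    [0,0,0.005,0,0,0,255],
    [0,0,0.005,0,0,0,255]
  ]
}}

```text
time_s: 6.15
tcp_pos: [565.0, -82.0, 76.2]
orientation: [0.036, 3.138, -0.0]
wrist_force: [-3.9, 1.9, 16.4]
grip_width: 0.1
grasp_force: 8.2
```

Call:
{"method": "carry_out", "body": {
  "moves": [
    [0,0,-0.01,0,0,0,255],
    [0,0,-0.04,0,0,0,255],
    [0,0,-0.12,0,0,0,255],
    [0,0,-0.24,0,0,0,255],
    [0,0,-0.36,0,0,0,255]
  ]
}}

```text
time_s: 6.65
tcp_pos: [562.5, -81.7, 217.8]
orientation: [-0.036, -3.139, -0.001]
wrist_force: [1.8, -0.4, -0.1]
grip_width: -0.2
grasp_force: 0.0
```

```bash
python3 - <<'E'
from h import *
s=arm.read_state(); print(s['tcp_pos'].round(1),s['wrist_force'].round(2))
im=grab('scene','s3'); cv2.imwrite('pics/s3c.png',cv2.resize(im['frame'][60:260,180:460],None,fx=2.8,fy=2.8)[...,::-1])
grab('top','t3')
geo(86,['t3','s3'])
E
```

```text
[562.5 -81.7 217.8] [ 1.79 -0.4  -0.1 ]
t3 handle 94 c [ 470.9 -180.5] size [11.6 62.9] dir -1.5 z [141.8 146.6 150.5]h.py:29: RuntimeWarning: invalid value encountered in scalar divide
  print(nm,l,len(q),'c',np.round(c,1),'size',np.round(s,1),'dir',round(np.degrees(np.arctan(e[1]/e[0])),1),'z',np.percentile(q[:,2],[5,50,95]).round(1))
Traceback (most recent call last):
  File "h.py", line 32, in geo
    rect(Q[p],'pad')
    ~~~~^^^^^^^^^^^^
  File "h.py", line 29, in rect
    print(nm,l,len(q),'c',np.round(c,1),'size',np.round(s,1),'dir',round(np.degrees(np.arctan(e[1]/e[0])),1),'z',np.percentile(q[:,2],[5,50,95]).round(1))
                                                                                                                 ~~~~~~~~~~~~~^^^^^^^^^^^^^^^^^^
IndexError: index -1 is out of bounds for axis 0 with size 0
```

View pics/s3c.png

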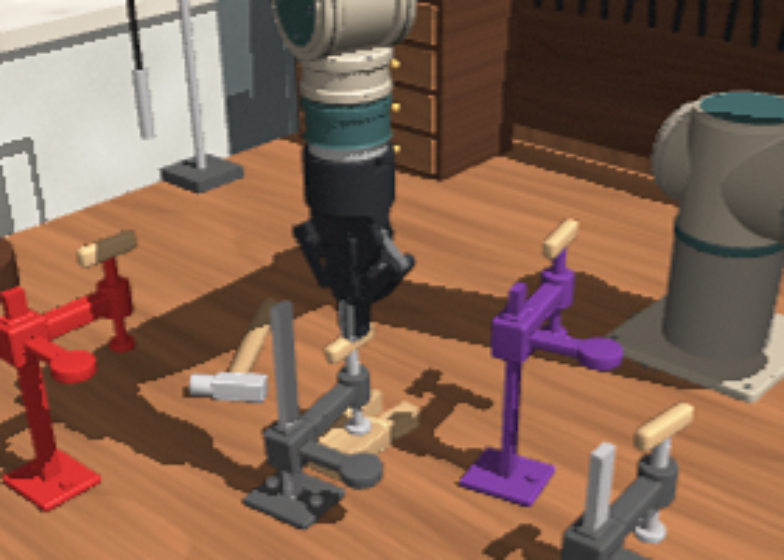

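The foot sits on the pin (crop 358,428) and the arm stays tilted after release. The handle (347,347) hasn't turned. Now I move over it with the fingers about 20 mm apart.

Call:
{"method": "carry_out", "body": {
  "moves": [
    [0.075,-0.085,0,0,0,0,190],
    [0.15,-0.17,0,0,0,0,190],
    [0.223,-0.2525,0,0,0,0,190],
    [0.223,-0.2525,0,0,0,0,190],
    [0.223,-0.2525,0.06,0,0,0,190]
  ]
}}

```text
time_s: 7.25
tcp_pos: [474.0, -183.0, 195.9]
orientation: [0.04, 3.135, -0.005]
wrist_force: [1.0, 0.4, -0.0]
grip_width: 21.6
grasp_force: 0.0
```

```bash
python3 - <<'E'
from h import *
s=arm.read_state(); print(s['tcp_pos'].round(1),s['grip_width'],s['orientation'].round(3))
im=grab('wrist','w4'); P=cloud(im); C=im['frame'].astype(int)
m=(C[...,0]-C[...,2]>55)&(C[...,0]>150)&(P[...,2]>125)&(P[...,2]<165)&(np.hypot(P[...,0]-470,P[...,1]+180)<45)
q=P[m]; print(len(q)); 
if len(q):
    print(cv2.minAreaRect(q[:,:2].astype(np.float32)),np.percentile(q,[3,50,97],0).round(1))
E
```

```text
[ 474.  -183.   195.9] 21.59241544911544 [ 0.04   3.135 -0.005]
2081
((468.7292785644531, -180.9525146484375), (64.87120819091797, 14.86024284362793), 2.162461042404175) [[ 438.1 -186.8  140.6]
 [ 465.2 -180.4  144.6]
 [ 497.4 -174.   147.6]]
```

View pics/w4.png

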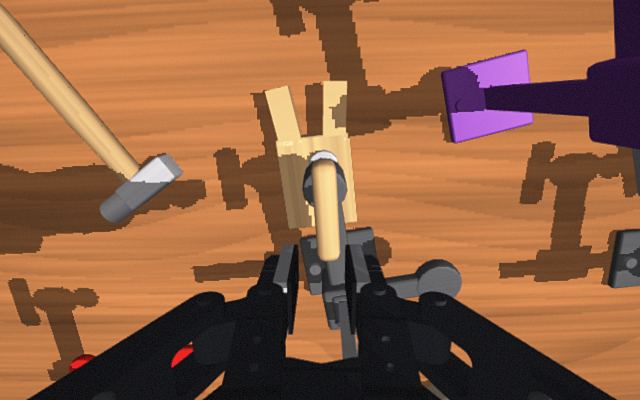

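The wrist view shows the bar centred near (327,210), between the fingers and aligned with them. I'll trim the position by a few mm and descend.

Call:
{"method": "carry_out", "body": {
  "moves": [
    [0.01,0.005,0,0,0,0,190],
    [0.01,0.005,0.04,0,0,0,190],
    [0.01,0.005,0.08,0,0,0,190],
    [0.01,0.005,0.08,0,0,0,190]
  ]
}}

```text
time_s: 7.7
tcp_pos: [466.9, -177.4, 159.9]
orientation: [-0.034, -3.138, -0.003]
wrist_force: [-0.7, -0.1, -1.3]
grip_width: 21.8
grasp_force: 0.0
```

```bash
python3 - <<'E'
from h import *
s=arm.read_state(); print(s['tcp_pos'].round(1),s['grip_width'],s['joints'].round(3)); print(R.from_rotvec(s['orientation']).as_matrix().round(3))
E
```

```text
[ 466.9 -177.4  159.9] 21.787379133650145 [-0.493  0.109 -0.389  1.077  0.    -0.471]
[[-1.     0.022 -0.004]
 [ 0.022  1.     0.002]
 [ 0.004  0.002 -1.   ]]
```

Call:
{"method": "carry_out", "body": {
  "moves": [
    [-0.006,-0.009,0,0,0,0,190],
    [-0.006,-0.009,0.03,0,0,0,190],
    [-0.006,-0.009,0.06,0,0,0,190],
    [-0.006,-0.009,0.093,0,0,0,190],
    [-0.006,-0.009,0.093,0,0,0,190]
  ]
}}

```text
time_s: 8.2
tcp_pos: [468.4, -181.5, 121.5]
orientation: [-0.036, -3.137, -0.004]
wrist_force: [-0.7, 0.2, -0.4]
grip_width: 21.4
grasp_force: 0.0
```

Call:
{"method": "carry_out", "body": {
  "moves": [
    [0,0,0,0,0,0.08,190],
    [0,0,0,0,0,0.16,190],
    [0,0,0,0,0,0.24,190],
    [0,0,0,0,0,0.32,190],
    [0,0,0,0,0,0.4,190]
  ]
}}

```text
time_s: 8.7
tcp_pos: [469.5, -180.9, 123.6]
orientation: [-0.968, -2.986, -0.005]
wrist_force: [-0.7, 4.2, 1.8]
grip_width: 21.8
grasp_force: 4.2
```

Call:
{"method": "carry_out", "body": {
  "moves": [
    [0,0,0,0,0,0.08,190],
    [0,0,0,0,0,0.16,190],
    [0,0,0,0,0,0.24,190],
    [0,0,0,0,0,0.32,190],
    [0,0,0,0,0,0.4,190]
  ]
}}

```text
time_s: 9.2
tcp_pos: [470.2, -180.8, 124.3]
orientation: [-1.807, -2.567, -0.005]
wrist_force: [-0.9, 4.9, 4.3]
grip_width: 21.9
grasp_force: 4.6
```

Call:
{"method": "carry_out", "body": {
  "moves": [
    [0,0,0,0,0,0.08,190],
    [0,0,0,0,0,0.16,190],
    [0,0,0,0,0,0.24,190],
    [0,0,0,0,0,0.3,190],
    [0,0,0,0,0,0.3,190]
  ]
}}

```text
time_s: 9.7
tcp_pos: [470.5, -181.6, 124.3]
orientation: [-2.33, -2.106, -0.002]
wrist_force: [0.1, 3.9, 1.5]
grip_width: 21.5
grasp_force: 2.4
```

```bash
python3 - <<'E'
from h import *
s=arm.read_state(); print(s['tcp_pos'].round(1),s['wrist_force'].round(1),s['moment'].round(3)); print(R.from_rotvec(s['orientation']).as_matrix().round(3))
im=grab('wrist','w5'); P=cloud(im); C=im['frame'].astype(int)
m=(C[...,0]-C[...,2]>55)&(C[...,0]>150)&(P[...,2]>125)&(P[...,2]<165)&(np.hypot(P[...,0]-470,P[...,1]+180)<45)
q=P[m]; print(len(q),cv2.minAreaRect(q[:,:2].astype(np.float32)))
E
```

```text
[ 470.5 -181.6  124.3] [0.1 3.9 1.5] [ 0.567 -0.033  0.087]
[[ 0.101  0.995  0.   ]
 [ 0.995 -0.101  0.002]
 [ 0.002  0.    -1.   ]]
4767 ((470.1715393066406, -178.93450927734375), (44.44990921020508, 56.199378967285156), 44.857669830322266)
```

View pics/w5.png

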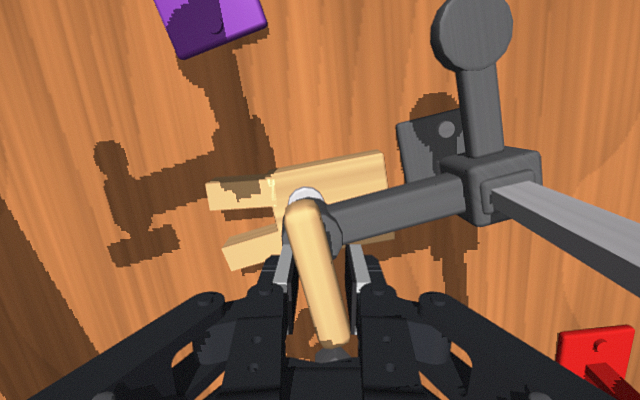

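The bar, from (300,205) to (335,335), now stands square to the arm. I'll turn the fingers back within their slack and lift straight up.

Call:
{"method": "carry_out", "body": {
  "moves": [
    [0,0,0,0,0,-0.08,190],
    [0,0,0,0,0,-0.16,190],
    [0,0,0,0,0,-0.16,170],
    [0,0,0,0,0,-0.16,170]
  ]
}}

```text
time_s: 10.15
tcp_pos: [470.4, -182.9, 123.9]
orientation: [2.065, 2.367, -0.001]
wrist_force: [0.5, 0.1, 0.7]
grip_width: 28.4
grasp_force: 0.0
```

Call:
{"method": "carry_out", "body": {
  "moves": [
    [0,0,-0.03,0,0,0,170],
    [0,0,-0.1,0,0,0,170],
    [0,0,-0.2,0,0,0,170],
    [0,0,-0.3,0,0,0,170],
    [0,0,-0.3,0,0,0,170]
  ]
}}

```text
time_s: 10.65
tcp_pos: [474.3, -184.7, 251.6]
orientation: [2.056, 2.359, 0.004]
wrist_force: [0.3, -0.1, 0.8]
grip_width: 28.6
grasp_force: 0.0
```

```bash
python3 - <<'E'
from h import *
s=arm.read_state(); print(s['tcp_pos'].round(1),s['wrist_force'].round(1))
im=grab('scene','s6'); cv2.imwrite('pics/s6c.png',cv2.resize(im['frame'][100:260,230:430],None,fx=3.5,fy=3.5)[...,::-1])
def pin(im):
    P=cloud(im); m=(P[...,2]>19)&(P[...,2]<30)&(abs(P[...,0]-450)<90)&(abs(P[...,1]+190)<50)
    return cv2.minAreaRect(P[m][:,:2].astype(np.float32))
print(pin(load('scene')),pin(im))
im=grab('wrist','w6'); P=cloud(im); C=im['frame'].astype(int)
m=(C[...,0]-C[...,2]>55)&(C[...,0]>150)&(P[...,2]>135)&(P[...,2]<165)&(np.hypot(P[...,0]-470,P[...,1]+180)<45)
print(m.sum(),cv2.minAreaRect(P[m][:,:2].astype(np.float32)))
m=(np.hypot(P[...,0]-515,P[...,1]+174)<22)&(P[...,2]>70)&(P[...,2]<115);q=P[m]
print('arm z slope',np.linalg.lstsq(np.c_[q[:,:2],np.ones(len(q))],q[:,2],rcond=None)[0])
E
```

```text
[ 474.3 -184.7  251.6] [ 0.3 -0.1  0.8]
((456.75689697265625, -189.22396850585938), (140.3410186767578, 71.51127624511719), 4.817889213562012) ((445.7484436035156, -186.33145141601562), (118.62157440185547, 64.3399429321289), 5.544959545135498)
1453 ((469.6832580566406, -179.75811767578125), (13.57560920715332, 64.39215850830078), 7.507770538330078)
arm z slope [-6.48181881e-02 -2.54988755e-01  7.72559154e+01]
```

View pics/s6c.png

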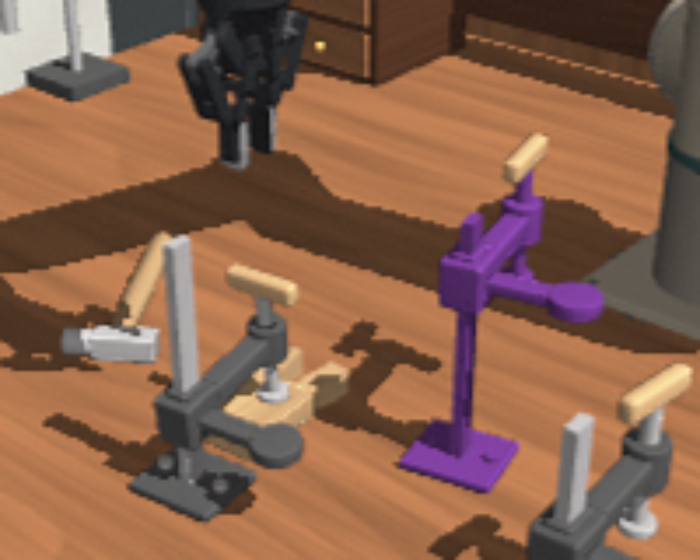

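The handle stands square across the arm (dir -82.5° against the arm's 7.5°), and the pin's front edge hasn't moved. The arm is still tilted and the gripper is clear.

```bash
python3 -c "
from h import *
print(workorder.sign_off())"
```

```text
the job is handed in; nothing more can be done
None
```

I clamped the bench pin, turned the T-handle square across the arm and handed the job in. The last pictures show the arm still tilted, the pin not visibly shifted and the gripper clear; sign-off gave no verdict, and I could not measure the foot's force on the pin directly.

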